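# Load a coated glass plate on a contact-angle stage and crank it under the needle

### The job

Load the blue coated glass plate on the slide of the drop-shape instrument while the slide is still at its loading end: hook the plate's edge nearest the handwheel under the yellow lip, then gently lower the far edge until the plate lies flat, straight and centred between the lip and the end ridge. Then crank the handwheel clockwise until the slide's red pointer stands on the red line of the scale, and let go. Do not touch the dosing needle, and leave the grey plate and the other bench things where they are.

Things in the scene. Friction and masses are not known exactly. Their poses are not given: they have to be found in the camera images.
- plate_blue: Blue coated glass plate, loose, 80 x 60 x 4 mm (x, y, z), about 50 g, flat on a cork-topped rest. Origin: centre of its underside; x along its 80 mm length. Same when turned half a turn. The rest (70 x 40 mm, 30 mm high, parallel to the plate) is narrower, so both 80 mm edges overhang it by about 10 mm for the fingers.
- plate_grey: Grey glass plate of the same size on an identical rest, on the other side of the bench. Not to be used. Origin: centre of its underside.
- instrument: Drop-shape (contact angle) instrument, fixed. Origin on the bench under the seat's centre at slide 0; x along the travel, away from the handwheel, y left, z up. White base: x -15 to 170, y -280 to 280, top z 45 mm; tongue 62 mm wide forward to x -86. Camera and lens at y 135 to 277, up to z 144; back light at y -150 to -250, up to z 165 (both at x -5 to 85 mm). Column at x 150 mm.
- seat (a point): Centre of the plate seat's surface on the slide, 100 mm above the bench; moves with the slide; axes as the instrument's. The slide under the plate is at most 50 mm wide, so the 60 mm plate overhangs it on both sides and fingers have room there down to 30 mm below the seat. The plate lies with its x along this x, between the lip's riser and the end ridge.
- lip (a point): Middle of the lower edge of the yellow lip at the slide's handwheel end, at seat x -36 mm and 7 mm above the seat (lip top 11 mm, 44 mm wide). The lip's riser stands 6 mm behind this edge, its face at seat x -42 mm. The plate's edge goes underneath. Axes as the seat's.
- ridge (a point): Middle of the top edge of the low end ridge on the seat, at seat x +41.5 mm (its inner face) and 3 mm above the seat. From riser to ridge is 83.5 mm: the 80 mm plate lies there with 3.5 mm play and at least 2.5 mm under the lip; it cannot go in flat, only with its far edge raised.
- dosing_head (a point): Middle of the lower front edge of the white dosing head (50 x 46 x 140 mm, instrument x 15 to 65, y -23 to 23, z 190 to 330 mm), which hangs close over the plate's far half at the loading end: a gripper over the seat must lean back towards the handwheel, some 20 to 45 degrees.
- slide (a joint): Travel of the slide in m: 0 at the loading end nearest the handwheel (starts at 0.001 to 0.010), growing away from the handwheel up to 0.060. At 0.040 the red pointer stands on the red line and the plate's centre is under the needle. Moved by the handwheel, 16 mm per turn; stays where it is left.
- pointer (a point): Tip of the slide's red pointer over the scale on the slide's left (+y) side, at seat x -40 mm; moves with the slide.
- red_line (a point): Middle of the red line, 2 mm wide, on the white scale strip (ticks every 5 mm, top 61 mm above the bench, strip at instrument y 31 to 51 mm, x -55 to 45 mm); at instrument x 0.
- handwheel (a joint): Angle of the handwheel in rad, counted over all turns: 0 with the handle straight up, growing clockwise as seen from the robot's side looking along the instrument's x (from the top the handle goes to the instrument's -y side). slide = 0.016 / 6.2832 x angle: 0.040 is at 15.708 rad. Friction about 0.05 N m, some 2 N at the handle; stays where it is left.
- crank_handle (a point): Middle of the red crank handle, on its own axis: round, 18 mm diameter, 46 mm long, parallel to the instrument's x, sticking out of the wheel towards the robot; 28 mm out from the wheel's rim face. It spins freely on its pin, so a gripper may keep its orientation through whole turns. Runs on a circle of 32 mm radius about point wheel_axis; lowest 40 mm above the bench.
- wheel_axis (a point): Centre of the circle on which crank_handle runs, 72 mm above the bench, at instrument x -130 mm, y 0. Axes as the instrument's: the wheel turns about x. The black wheel is a disc of 80 mm diameter, instrument x -102 to -90 mm.
- needle: Thin steel dosing needle under the dosing head, 2 mm thick, 22 mm long; its origin is its tip, 155 mm above the bench (51 mm above the seated plate), at instrument x 40 mm, y 0. Not to be touched.
- beaker: Clear beaker, 60 mm diameter, 75 mm high, bystander. Origin: centre of its underside.
- wash_bottle: White wash bottle with red cap, 60 mm diameter, 150 mm high, bystander. Origin: centre of its underside.
- vial_a: Amber vial with white cap, 24 mm diameter, 46 mm high, on the left, bystander. Origin: centre of its underside.
- vial_b: The same vial on the right, bystander.
- weigh_dish: White dish, 70 mm diameter, 14 mm high, bystander. Origin: centre of its underside.
- tweezers: Steel tweezers lying flat, 120 mm long, 6 mm high, bystander. Origin: middle, on the bench.
- jar: Small amber jar with black cap, 48 mm diameter, 55 mm high, bystander. Origin: centre of its underside.
There are look-alikes about, which are no part of the job. Several things have the shape of the plate_blue; the one meant has the colours described above.

How it is judged (in metres and radians):
On the way, in this order (a step that is already met when the one before it is completed fails the run):
1. the blue plate lies flat in its seat, one edge under the lip, with the slide still at the loading end (below 15 mm) (z of plate_blue in the frame of seat between -0.0015 and 0.0015 m and x of plate_blue in the frame of seat between -0.003 and 0.003 m and y of plate_blue in the frame of seat between -0.006 and 0.006 m and angle between the x axis of plate_blue and the x axis of seat, either way round below 0.1 rad and angle between plate_blue's own z axis and vertical below 0.03 rad and value of joint slide below 0.015 m), for 0.2 s.
2. the slide has been cranked to the mark (40 mm, within 1.5 mm) with the plate still seated (z of plate_blue in the frame of seat between -0.0015 and 0.0015 m and x of plate_blue in the frame of seat between -0.003 and 0.003 m and y of plate_blue in the frame of seat between -0.006 and 0.006 m and angle between the x axis of plate_blue and the x axis of seat, either way round below 0.1 rad and angle between plate_blue's own z axis and vertical below 0.03 rad and value of joint slide between 0.0385 and 0.0415 m), for 0.2 s.
At the end, for the whole second after the job is handed in: The blue plate lies flat in its seat (underside within 1.5 mm of the seat surface, within 3 mm lengthwise, 6 mm sideways and 0.1 rad of the seat's centre and direction, tilt below 0.03 rad), hence under the lip; the slide stands at 40 mm within 1.5 mm; plate and handwheel are at rest (all of step 2 and linear speed of plate_blue below 0.01 m/s and velocity of joint handwheel between -0.05 and 0.05 rad/s); the robot touches nothing.
It fails at once if the dosing needle is touched (more than 1 N) (contact force between needle and anything else above 1 N).
It fails at once if the plate's raised edge is dropped on the slide from more than about 8 mm instead of being lowered (plate turning faster than 6 rad/s at the seat) (distance between plate_blue and seat below 0.03 m and angular speed of plate_blue above 6 rad/s).
It fails at once if the grey plate is moved by more than 20 mm or another bench thing by more than 30 mm (distance of plate_grey from where it was at the start of the episode above 0.02 m or distance of any of beaker, wash_bottle, vial_a, vial_b, weigh_dish, tweezers, jar from where it was at the start of the episode above 0.03 m).
It also fails if it takes over 70 s, if anything falls off the work surface, if the arm or the gripper's body presses on something with over 40 N, if the wrist force passes 120 N, or if a joint passes its speed limit or range.

### The arm

A 6-joint arm with a two-finger parallel gripper is mounted at the origin on the work surface. World frame = base frame: x ahead of the robot, y to its left, z up, the work surface at z = 0. Lengths are in mm, angles in rad, forces in N, time in s.
With the tool pointing down it reaches from about 200 to 875 mm from the base axis. Payload 3.4 kg.
Tool frame: the origin (TCP) lies midway between the tips of the shut fingers; the grasp point (between the pads) lies 19 mm behind it; z points along the fingers, y is the line along which they close (so a half turn about z gives the same grasp; the last joint's range is limited). The gripper opens to 94 mm and grips with 3 to 60 N. Pads are 16 mm wide; open, the fingers measure 119 mm over their backs; the gripper's body (75 mm by 177 mm) begins 78 mm behind the grasp point.
Start: joints at [-1.363, 0.276, 1.505, -0, 1.361, -0.121], TCP at [185.672, -544.235, 205.493] pointing down, gripper open.
Joint ranges: [-2.89, 2.89], [-0.75, 2.08], [0.22, 2.7], [-1.18, 4.32], [0.11, 2.71], [-2.7, 2.7]. Speed limits (rad/s): [2.57, 2.57, 3.14, 3.14, 3.14, 3.14].

### API

Orientations are given as a rotation vector (axis times angle).
In Python, from cell import sense, grab_frame, camera_info, finish_job gives the robot as it stands. The module is installed in compiled form; this text tells all that it offers.
- The arm moves only by the tool drive_tool, never from a script. Its argument "motion" is one flat list of numbers, 6 for each row, row after row: the shift along the tool's x, y, z in cm, then the turn, a rotation vector about the tool's x, y, z in rad. A call has 1 to 12 rows; each row shifts and turns the commanded pose from where the row before left it, along the tool's axes as they then stand; what a row does not reach is not made up. A row lasts 1/12 s, in which the tool goes at most 41.7 mm and 7.16 degrees, less where a joint would pass 70% of its speed; a pose out of reach is approached as far as the arm can. A call is refused whole if a number of a shift passes 4.17 or a number of a turn 0.125, either way. A call with a gripper value outside its range is refused whole. "hand" is the closure, from 0 (fully open) to 1 (shut), set as the call begins (left out, the last holds). The fingers move at their own pace and stop on an object; the grip force is fixed at half the most. Time passes only in rows, so rows that do not move let the fingers close. It gives the time, the measured TCP pose, the force, the opening and the grip force at its end, in the units of the state.
- sense(): the state, without advancing time (a new reading comes with each control period).
- grab_frame(name): name is "scene" or "top" or "wrist"; returns (picture, depth): 420x560x3 uint8, blue, green, red; 420x560 float32, mm along the optical axis (not along the pixel's ray), 0 where there is no reading.
- camera_info(name): a dict with "mtx" (3x3 intrinsics, pixels), "R" (3x3) and "t" (3): a world point X has camera coordinates R X + t. Camera axes: x right, y down, z forward; pixel columns grow to the right and rows downward; lengths in mm; the calibration is good to about 2 mm. The wrist camera is an equidistant fisheye: a pixel r from the principal point sees the ray r / f radians off the axis. A picture is of the moment at which its call begins: read the wrist's pose just before it. camera_info takes no time and is no camera call; for the wrist camera it gives the pose at the moment of the call.
- finish_job(): hands the job in; it is judged then, once.
The state is a dict: "t": time; "qpos": joint angles; "joint_vel": joint speeds; "joint_torque": joint torques, N m; "eef_pos": TCP position; "ee_rot": TCP orientation; "force": force on the tool from outside, world axes, zero at the start; "moment": the same for the moment, N m; "gripper_width": finger opening in mm; "gripper_force": force on a finger pad.
Only numpy, scipy, OpenCV 4.12 (cv2) and the standard library are available. Lean on these libraries where they do the work, as an engineer would, in place of code of your own. Each camera call takes 0.05 s, during which the arm holds its last target. There are 200 camera calls.

## Working session

There is one attempt and no reset: what is moved stays moved. The work goes in short steps, Python scripts to look and compute and a tool call to move; the robot and the scene stay as the last step left them, time stands still between calls to the robot, and variables do not carry over. Pictures are saved under pics/ and viewed, at most 10 in all, crops included, and the job is handed in when it is done.

Besides the shell and the picture viewer there is one more tool, called by a JSON object that holds its "name" and its "arguments", one argument or row to a line. drive_tool: Moves the arm, as the interface text tells. Its arguments: {"type":"object","properties":{"motion":{"type":"array"},"hand":{"type":"number"}},"required":["motion"]}

```bash
mkdir -p pics
cat > h.py <<'E'
import numpy as np, cv2
from cell import *
from scipy.spatial.transform import Rotation as Ro
np.set_printoptions(precision=2,suppress=True)
def ray(cam,u,v,info=None):
    c=info or camera_info(cam);K=np.array(c["mtx"]);R=np.array(c["R"]);t=np.array(c["t"])
    d=np.linalg.inv(K)@np.array([u,v,1.0])
    return -R.T@t, R.T@d
def onz(cam,u,v,z):
    o,d=ray(cam,u,v); return o+d*(z-o[2])/d[2]
def cloud(cam,depth):
    c=camera_info(cam);K=np.array(c["mtx"]);R=np.array(c["R"]);t=np.array(c["t"])
    v,u=np.mgrid[:420,:560]; p=np.stack([u,v,np.ones_like(u)],-1)@np.linalg.inv(K).T*depth[...,None]
    return (p-t)@R
E
python3 - <<'E'
from h import *
print(sense())
for n in("scene","top"):
    p,d=grab_frame(n);cv2.imwrite(f"pics/{n}0.png",p);np.save(f"pics/{n}0.npy",d)
    c=camera_info(n);print(c)
E
```

```text
{'t': 0.0, 'qpos': array([-1.36,  0.28,  1.51, -0.  ,  1.36, -0.12]), 'joint_vel': array([-0.,  0.,  0., -0., -0.,  0.]), 'joint_torque': array([  0.  , -40.46, -23.72,   0.07,   0.03,  -0.  ]), 'eef_pos': array([ 185.54, -543.65,  204.64]), 'ee_rot': array([-3.1 , -0.51,  0.  ]), 'force': array([ 0.09, -0.26,  0.31]), 'moment': array([ 0.02,  0.02, -0.01]), 'gripper_force': 0.0, 'gripper_width': 94.30482709929227}
{'mtx': array([[509.38,   0.  , 281.  ],
       [  0.  , 509.38, 211.28],
       [  0.  ,   0.  ,   1.  ]]), 'R': array([[ 0.9 ,  0.44, -0.01],
       [ 0.29, -0.6 , -0.74],
       [-0.34,  0.66, -0.67]]), 't': array([-413.72,   24.07, 1838.84])}
{'mtx': array([[529.35,   0.  , 279.78],
       [  0.  , 529.35, 210.88],
       [  0.  ,   0.  ,   1.  ]]), 'R': array([[ 0.01, -1.  , -0.01],
       [-0.99, -0.01, -0.14],
       [ 0.14,  0.01, -0.99]]), 't': array([  64.92,  455.65, 1428.07])}
```

View pics/scene0.png

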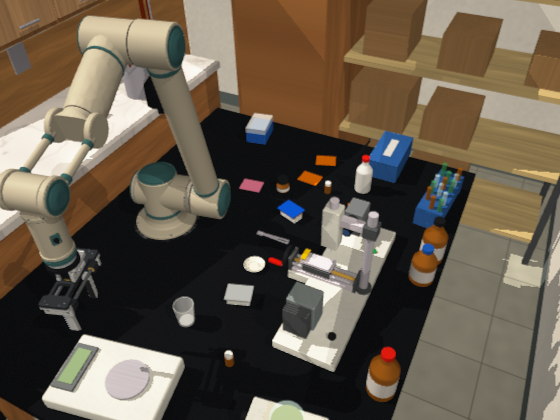

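View pics/top0.png

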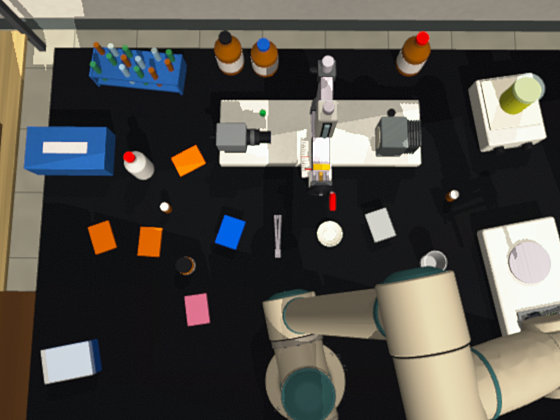

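Scene view: the robot stands at left, with the instrument at about (335,270) and the blue plate on its rest at (291,210). The top view shows the blue plate at (230,232), grey plate at (380,225), lip at (321,167) and red handle at (332,201). Plate-shaped candidates in the top view are blue (230,232), grey (380,225), orange (188,160), (102,237) and (150,241), and pink (197,310). Only (230,232) is blue, so I'll confirm it in a crop.

Run:
```python
from h import *
p=cv2.imread("pics/top0.png");d=np.load("pics/top0.npy");C=cloud("top",d)
h=cv2.cvtColor(p,cv2.COLOR_BGR2HSV)
def masks(n,lo,hi,roi):
    m=cv2.inRange(h,lo,hi);r=np.zeros_like(m);x0,y0,x1,y1=roi;r[y0:y1,x0:x1]=m[y0:y1,x0:x1]
    c,_=cv2.findContours(r,cv2.RETR_EXTERNAL,cv2.CHAIN_APPROX_NONE);c=max(c,key=cv2.contourArea)
    mm=np.zeros_like(m);cv2.drawContours(mm,[c],-1,1,-1)
    P=C[(mm>0)&(d>0)];print(n,cv2.contourArea(c),cv2.minAreaRect(c),np.median(P,0));return c,P
def rect(n,c,z):
    w=np.array([onz("top",*q[0],z)[:2] for q in c],np.float32);print(n,"world rect",cv2.minAreaRect(w))
c,P=masks("blue",(100,120,60),(130,255,255),(205,205,255,260));rect("blue",c,34)
c,P=masks("grey",(0,0,120),(180,60,255),(355,200,405,250));rect("grey",c,34)
c,P=masks("handle",(0,150,80),(6,255,255),(320,185,345,215));rect("handle",c,72)
print(P.min(0),P.max(0))
c,P=masks("lip",(20,120,100),(35,255,255),(300,150,345,185));rect("lip",c,111)
c,P=masks("base",(0,0,150),(180,50,255),(205,90,440,175));rect("base",c,45)
a=cv2.resize(p[130:215,285:350],None,fx=6,fy=6,interpolation=cv2.INTER_CUBIC)
b=cv2.resize(p[205:260,200:260],None,fx=6,fy=6,interpolation=cv2.INTER_CUBIC)
o=np.zeros((510,760,3),np.uint8);o[:a.shape[0],:a.shape[1]]=a;o[:b.shape[0],395:395+b.shape[1]]=b
cv2.imwrite("pics/crop1.png",o)
```

```text
blue 676.0 ((229.7584991455078, 231.76771545410156), (23.57475471496582, 31.00773811340332), 19.44003677368164) [395.47 206.1   33.58]
blue world rect ((395.7420959472656, 206.11749267578125), (64.88518524169922, 84.5816421508789), 71.76695251464844)
grey 610.5 ((380.0000305175781, 224.50001525878906), (29.4091796875, 22.452171325683594), 71.56504821777344) [ 420.41 -205.94   34.19]
grey world rect ((419.7911376953125, -205.80596923828125), (80.60517883300781, 61.16602325439453), 19.042543411254883)
handle 96.5 ((332.0, 201.5), (17.0, 6.0), 90.0) [475.42 -71.23  72.6 ]
handle world rect ((476.23956298828125, -71.1934585571289), (16.168968200683594, 46.49613571166992), 89.84517669677734)
[455.4  -86.77  -6.5 ] [509.37 -62.95  80.14]
lip 80.0 ((321.0, 166.5), (5.0, 16.0), 90.0) [563.62 -38.96 111.3 ]
lip world rect ((563.2255859375, -38.98077392578125), (13.522869110107422, 42.38645553588867), 0.496244877576828)
base 4663.5 ((366.5, 132.0), (84.0, 107.0), 90.0) [ 653.82 -140.43   46.  ]
base world rect ((679.0556640625, -169.8955841064453), (242.95574951171875, 297.43402099609375), 0.06142234429717064)
```

View pics/crop1.png

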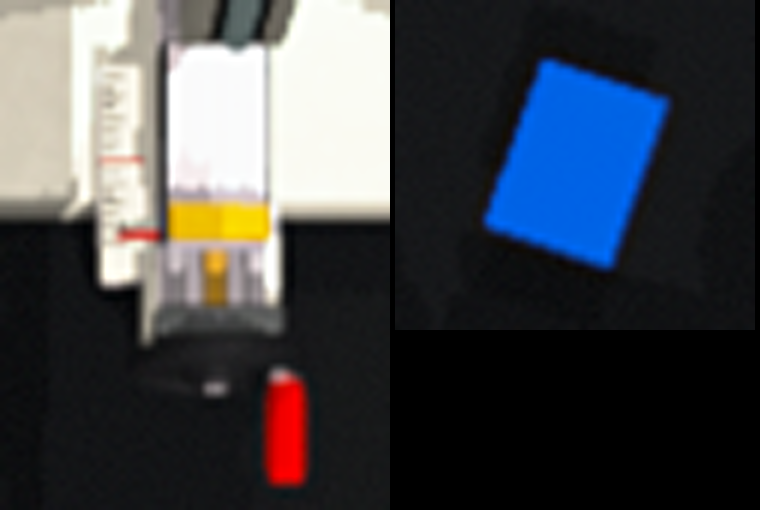

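The crop confirms the blue plate, the only blue one. In the top view the red line is at about (305.5,156.5), the pointer tip at (308,169), the lip at (321,166.5), and the handle on the -y side of the axis. Next I'll refine the instrument pose.

Run:
```python
from h import *
p=cv2.imread("pics/top0.png");d=np.load("pics/top0.npy");C=cloud("top",d)
g=cv2.cvtColor(p,cv2.COLOR_BGR2GRAY).astype(float)
print("line",onz("top",305.5,156.5,61),"ptr",onz("top",308.3,169.2,61),onz("top",308.3,169.2,70),C[169,306:312])
W=[]
for u in list(range(224,290,3))+list(range(350,415,3)):
    col=g[155:180,u]; k=np.argmin(np.diff(col)); 
    dd=-np.diff(col)[max(k-2,0):k+3]; v=155+max(k-2,0)+.5+(dd*np.arange(len(dd))).sum()/dd.sum()
    W.append(onz("top",u,v,45)[:2])
W=np.array(W);m=np.abs(W[:,0]-np.median(W[:,0]))<6
q=np.polyfit(W[m,1],W[m,0],1);print("front edge slope,x at y=-39",q,np.polyval(q,-39),m.sum(),np.std(np.polyval(q,W[m,1])-W[m,0]))
# ends at row 150-160
for v in (145,155,160):
    r=g[v];L=np.argmax(np.diff(r[210:230]))+210.5;R=np.argmin(np.diff(r[410:430]))+410.5
    print("ends",L,R,onz("top",L,v,45)[:2],onz("top",R,v,45)[:2])
# slide white left/right edges near rows 140-160
for v in (142,150,158):print(v,g[v,300:345].astype(int))
s=cv2.imread("pics/scene0.png");ds=np.load("pics/scene0.npy");S=cloud("scene",ds)
hs=cv2.cvtColor(s,cv2.COLOR_BGR2HSV)
for n,lo,hi,roi in (("blue",(100,120,60),(130,255,255),(270,195,310,225)),("handle",(0,150,80),(6,255,255),(262,252,292,270)),("lip",(20,120,100),(35,255,255),(290,240,325,270))):
    m=np.zeros(g.shape,bool);x0,y0,x1,y1=roi;m[y0:y1,x0:x1]=cv2.inRange(hs,lo,hi)[y0:y1,x0:x1]>0
    P=S[m&(ds>0)];v,u=np.nonzero(m);print(n,m.sum(),u.mean(),v.mean(),np.median(P,0),onz("scene",u.mean(),v.mean(),{"blue":34,"handle":72,"lip":111}[n]))
```

```text
line [602.63   0.16  61.  ] ptr [567.02  -7.64  61.  ] [564.97  -7.24  70.  ] [[565.21  -0.94  71.12]
 [566.77  -3.94  64.42]
 [566.23  -6.56  66.87]
 [565.73  -9.18  69.17]
 [565.55 -11.86  70.08]
 [563.72 -14.18  78.18]]
front edge slope,x at y=-39 [ -0.   581.77] 581.9367523679588 44 2.7422566949767417
ends 215.5 420.5 [637.48 250.86] [ 642.24 -320.2 ]
ends 219.5 420.5 [608.92 238.9 ] [ 613.67 -319.42]
ends 218.5 420.5 [594.63 241.3 ] [ 599.44 -319.02]
142 [230 227 218 206 207 225 244 251 210 171 155  78  70 243 255 252 250 250
 251 251 251 250 250 251 251 251 251 252 254 194 240 253 251 250 250 250
 250 250 251 250 250 250 250 250 250]
150 [210 200 221 223 223 232 244 248 207 172 157  78  77 254 255 251 250 250
 250 251 251 250 250 251 251 251 250 251 253 204 240 252 250 250 250 250
 250 249 249 249 249 249 250 250 250]
158 [206 194 223 227 227 243 248 251 209 171 156  91  83 240 246 241 239 240
 240 241 249 251 250 251 251 251 250 252 253 194 240 252 250 249 249 249
 250 249 250 250 250 249 250 250 250]
blue 296 290.5472972972973 208.17905405405406 [395.96 209.52  31.91] [397.69 207.01  34.  ]
handle 86 274.6860465116279 260.8953488372093 [474.85 -75.08  69.9 ] [478.35 -75.4   72.  ]
lip 72 304.8611111111111 253.69444444444446 [562.43 -38.91 109.11] [564.47 -40.83 111.  ]
```

```bash
cat >> h.py <<'E'
def tool(yaw,lean):
    "tool x ahead at yaw, leaned back by lean"
    x=np.array([np.cos(yaw),np.sin(yaw),0]);dn=np.array([0,0,-1.]);
    z=x*np.sin(lean)+dn*np.cos(lean);xx=x*np.cos(lean)-dn*np.sin(lean)
    return np.stack([xx,np.cross(z,xx),z],1)
def need(pos,Rt):
    s=sense();R=Ro.from_rotvec(s["ee_rot"]).as_matrix();dp=np.array(pos)-s["eef_pos"]
    print("t",s["t"],"pos",s["eef_pos"],"F",s["force"],"w",s["gripper_width"])
    print("shift now-axes cm",R.T@dp/10,"new-axes cm",Rt.T@dp/10,"turn",Ro.from_matrix(R.T@Rt).as_rotvec().round(4))
E
python3 - <<'E'
from h import *
R=tool(np.radians(-18.2),.6)
g=np.array([396,206.5,32]);t=g+19*R[:,2];print(t)
need(t+[0,0,150],R)
E
```

```text
[406.19 203.15  16.32]
t 0.1 pos [ 185.55 -543.75  204.73] F [-1.63 -1.08 -0.26] w 94.25995473610676
shift now-axes cm [ 45.   -63.56   3.94] new-axes cm [ -4.12 -77.84   1.83] turn [-0.2   0.58  0.63]
```

{"name": "drive_tool", "arguments": {
  "motion": [1,-1.4,0.09,0,0,0,2.05,-2.9,0.18,0,0,0,2.05,-2.9,0.18,0,0,0,2.05,-2.9,0.18,0,0,0,2.05,-2.9,0.18,0,0,0,2.05,-2.9,0.18,0,0,0,2.05,-2.9,0.18,0,0,0,2.05,-2.9,0.18,0,0,0,2.05,-2.9,0.18,0,0,0,2.05,-2.9,0.18,0,0,0,2.05,-2.9,0.18,0,0,0,2.05,-2.9,0.18,0,0,0],
  "hand": 0
}}

```text
t: 1.1
eef_pos: [300.8, -151.2, 184.5]
ee_rot: [-3.099, -0.513, -0.0]
force: [-0.7, -0.2, -0.9]
gripper_width: 93.8
gripper_force: 0.0
```

{"name": "drive_tool", "arguments": {
  "motion": [2.05,-2.9,0.18,0,0,0,2.05,-2.9,0.18,0,0,0,2.05,-2.9,0.18,0,0,0,2.05,-2.9,0.18,0,0,0,2.05,-2.9,0.18,0,0,0,2.05,-2.9,0.18,0,0,0,2.05,-2.9,0.18,0,0,0,2.05,-2.9,0.18,0,0,0,2.05,-2.9,0.18,0,0,0,1.6,-2.3,0.14,0,0,0,0,0,0,0,0,0.06,0,0,0,0,0,0.1]
}}

```text
t: 2.1
eef_pos: [399.0, 182.2, 166.5]
ee_rot: [3.13, 0.265, -0.002]
force: [-1.0, -0.1, 0.5]
gripper_width: 94.1
gripper_force: 0.0
```

{"name": "drive_tool", "arguments": {
  "motion": [0,0,0,0,0,0.1,0,0,0,0,0,0.1,0,0,0,0,0,0.1,0,0,0,0,0,0.1,0,0,0,0,0,0.08,0,0,0,0,0.08,0,0,0,0,0,0.1,0,0,0,0,0,0.1,0,0,0,0,0,0.1,0,0,0,0,0,0.1,0,0,0,0,0,0.1,0,0,0,0,0,0.02,0]
}}

```text
t: 3.1
eef_pos: [410.8, 151.6, 184.6]
ee_rot: [2.94, -0.406, 0.831]
force: [-0.8, -0.0, 0.5]
gripper_width: 94.1
gripper_force: 0.0
```

Run:
```python
from h import *
R=tool(np.radians(-18.2),.6)
need(np.array([406.2,203.2,16.3])+[0,0,100],R)
c=camera_info("wrist");print(c,sense()["qpos"])
p,d=grab_frame("wrist");cv2.imwrite("pics/w1.png",p)
```

```text
t 3.1 pos [410.78 151.6  184.59] F [-0.8  -0.03  0.48] w 94.10047477910238
shift now-axes cm [-5.15 -4.75  4.93] new-axes cm [-5.54 -4.76  4.48] turn [-0.04  0.05  0.03]
{'mtx': array([[325.19,   0.  , 278.14],
       [  0.  , 325.19, 202.83],
       [  0.  ,   0.  ,   1.  ]]), 'R': array([[-0.27, -0.96, -0.01],
       [-0.91,  0.26, -0.31],
       [ 0.3 , -0.07, -0.95]]), 't': array([257.9 , 416.27, 250.47])} [ 0.52 -0.1   2.14 -0.55  0.76  2.7 ]
```

View pics/w1.png

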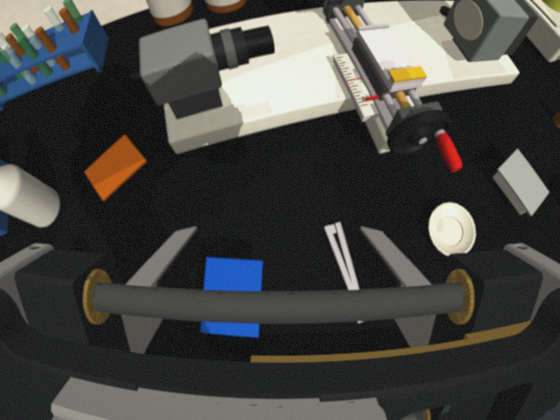

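Wrist view: blue plate at about (235,295) between the fingers, instrument ahead with the lip at (407,75). Joint 6 is at its limit (2.70), so I'll turn the tool half a turn for the same grasp.

{"name": "drive_tool", "arguments": {
  "motion": [0,0,0,0,0,-0.12,0,0,0,0,0,-0.12,0,0,0,0,0,-0.12,0,0,0,0,0,-0.12,0,0,0,0,0,-0.12,0,0,0,0,0,-0.12,0,0,0,0,0,-0.12,0,0,0,0,0,-0.12,0,0,0,0,0,-0.12,0,0,0,0,0,-0.12,0,0,0,0,0,-0.12,0,0,0,0,0,-0.12]
}}

```text
t: 4.15
eef_pos: [414.4, 153.1, 185.5]
ee_rot: [2.249, 1.481, 0.511]
force: [-0.0, -0.1, 0.0]
gripper_width: 93.5
gripper_force: 0.0
```

{"name": "drive_tool", "arguments": {
  "motion": [0,0,0,0,0,-0.12,0,0,0,0,0,-0.12,0,0,0,0,0,-0.12,0,0,0,0,0,-0.12,0,0,0,0,0,-0.12,0,0,0,0,0,-0.12,0,0,0,0,0,-0.12,0,0,0,0,0,-0.12,0,0,0,0,0,-0.12,0,0,0,0,0,-0.12,0,0,0,0,0,-0.12,0,0,0,0,0,-0.12]
}}

```text
t: 5.15
eef_pos: [414.3, 153.1, 185.5]
ee_rot: [0.688, 2.501, 0.016]
force: [-1.3, -0.5, 0.2]
gripper_width: 93.8
gripper_force: 0.0
```

```bash
cat >> h.py <<'E'
F=np.diag([-1.,-1,1])
def ftool(yaw,lean): return tool(yaw,lean)@F
E
python3 - <<'E'
from h import *
need(np.array([406.2,203.2,16.3])+[0,0,90],ftool(np.radians(-18.2),.6));print(sense()["qpos"])
E
```

```text
t 5.15 pos [414.32 153.05 185.47] F [-1.26 -0.52  0.23] w 93.83064292682639
shift now-axes cm [6.93 2.8  5.71] new-axes cm [6.4  4.51 5.21] turn [ 0.03 -0.06 -0.23]
[ 0.51 -0.09  2.14 -0.55  0.76 -0.18]
```

{"name": "drive_tool", "arguments": {
  "motion": [0,0,0,0.01,-0.03,-0.115,0,0,0,0.02,-0.03,-0.115,1.28,0.9,1.04,0,0,0,1.28,0.9,1.04,0,0,0,1.28,0.9,1.04,0,0,0,1.28,0.9,1.04,0,0,0,1.28,0.9,1.04,0,0,0,0,0,0,0,0,0]
}}

```text
t: 5.82
eef_pos: [405.5, 203.9, 103.7]
ee_rot: [0.407, 2.513, -0.126]
force: [0.0, -0.6, -0.4]
gripper_width: 94.2
gripper_force: 0.0
```

Run:
```python
from h import *
need(np.array([406.2,203.2,16.3]),ftool(np.radians(-18.2),.6));print(sense()["qpos"])
p,d=grab_frame("top");cv2.imwrite("pics/t2.png",p)
```

```text
t 5.8167 pos [405.52 203.94 103.7 ] F [ 0.03 -0.57 -0.41] w 94.23110811119365
shift now-axes cm [ 4.87 -0.05  7.26] new-axes cm [ 4.86 -0.05  7.26] turn [-0.  0. -0.]
[ 0.74  0.11  2.23 -0.89  0.69  0.17]
```

{"name": "drive_tool", "arguments": {
  "motion": [0.7,0,1.05,0,0,0,0.7,0,1.05,0,0,0,0.7,0,1.05,0,0,0,0.7,0,1.05,0,0,0,0.7,0,1.05,0,0,0,0.7,0,1.05,0,0,0,0.4,0,0.6,0,0,0,0.26,-0.05,0.36,0,0,0,0,0,0,0,0,0]
}}

```text
t: 6.62
eef_pos: [407.1, 206.8, 29.1]
ee_rot: [0.413, 2.52, -0.131]
force: [-0.2, -0.4, -0.4]
gripper_width: 94.2
gripper_force: 0.0
```

{"name": "drive_tool", "arguments": {
  "motion": [0,0,0,0,0,0,0,0,0,0,0,0,0,0,0,0,0,0,0,0,0,0,0,0,0,0,0,0,0,0,0,0,0,0,0,0,0,0,0,0,0,0,0,0,0,0,0,0],
  "hand": 1
}}

```text
t: 7.28
eef_pos: [406.1, 206.5, 28.7]
ee_rot: [0.411, 2.521, -0.132]
force: [-1.9, -0.8, 2.9]
gripper_width: 59.4
gripper_force: 30.0
```

It gripped near the fingertips (12 mm high), so I'll open, go lower and regrip.

{"name": "drive_tool", "arguments": {
  "motion": [0,0,0,0,0,0,0,0,0,0,0,0,0,0,0,0,0,0,0,0,0,0,0,0,0.2,0,0.25,0,0,0,0.2,0,0.25,0,0,0,0.2,0,0.25,0,0,0,0.1,0,0.25,0,0,0,0,0,0,0,0,0],
  "hand": 0.1
}}

```text
t: 8.03
eef_pos: [405.6, 209.3, 21.7]
ee_rot: [0.415, 2.529, -0.138]
force: [-0.6, 0.1, -0.3]
gripper_width: 84.4
gripper_force: 0.0
```

Run:
```python
from h import *
need(np.array([406.2,203.2,16.3]),ftool(np.radians(-18.2),.6));print(sense()["qpos"])
```

```text
t 8.0333 pos [405.55 209.32  21.75] F [-0.59  0.09 -0.35] w 84.3542813736569
shift now-axes cm [ 0.09 -0.55  0.6 ] new-axes cm [ 0.1  -0.56  0.59] turn [-0.01 -0.02 -0.  ]
[ 0.75  0.29  2.32 -1.18  0.56  0.54]
```

Run:
```python
from h import *
need(np.array([397.2,209.4,15.]),ftool(np.radians(-18.2),.45))
p,d=grab_frame("top");C=cloud("top",d)
h=cv2.cvtColor(p,cv2.COLOR_BGR2HSV);m=cv2.inRange(h,(100,120,60),(130,255,255));m[:200]=0;m[270:]=0;m[:,:200]=0;m[:,270:]=0
c,_=cv2.findContours(m,cv2.RETR_EXTERNAL,cv2.CHAIN_APPROX_NONE)
for k in c:
    if cv2.contourArea(k)>20:
        w=np.array([onz("top",*q[0],34)[:2] for q in k],np.float32);print(cv2.contourArea(k),cv2.minAreaRect(w),w.min(0),w.max(0))
```

```text
t 8.0333 pos [405.55 209.32  21.75] F [-0.59  0.09 -0.35] w 84.3542813736569
shift now-axes cm [ 1.04 -0.25  0.13] new-axes cm [ 1.01 -0.25  0.26] turn [-0.01  0.13 -0.  ]
57.5 ((361.5181884765625, 219.97325134277344), (61.880760192871094, 9.726858139038086), 71.02379608154297) [348.4  190.81] [372.64 248.9 ]
511.0 ((403.9765930175781, 204.5961456298828), (62.98908996582031, 66.7785873413086), 71.32057189941406) [364.88 164.9 ] [442.02 243.8 ]
```

{"name": "drive_tool", "arguments": {
  "motion": [0,0,-0.2,0,0.07,0.005,0,0,0,0,0.06,0.005,0.3,-0.1,0.1,0,0,0,0.3,-0.1,0.1,0,0,0,0.3,-0.1,0.15,0,0,0,0.1,-0.1,0.1,0,0,0,0,0,0,0,0,0]
}}

```text
t: 8.67
eef_pos: [395.0, 206.1, 13.5]
ee_rot: [0.443, 2.636, -0.122]
force: [-0.0, -0.6, 0.1]
gripper_width: 84.8
gripper_force: 0.0
```

Run:
```python
from h import *
need(np.array([396.5,208,15.]),ftool(np.radians(-18.8),.45));print(sense()["qpos"])
```

```text
t 8.6667 pos [395.02 206.11  13.45] F [-0.04 -0.6   0.06] w 84.82220256866701
shift now-axes cm [-0.14  0.23 -0.1 ] new-axes cm [-0.14  0.23 -0.11] turn [-0.01  0.02 -0.  ]
[ 0.67  0.26  2.29 -0.93  0.51  0.24]
```

{"name": "drive_tool", "arguments": {
  "motion": [-0.14,0.23,-0.1,-0.01,0.02,0,0,0,0,0,0,0]
}}

```text
t: 8.83
eef_pos: [398.1, 209.1, 15.9]
ee_rot: [0.445, 2.654, -0.101]
force: [-0.1, 0.2, 0.3]
gripper_width: 84.8
gripper_force: 0.0
```

{"name": "drive_tool", "arguments": {
  "motion": [0,0,0,0,0,0,0,0,0,0,0,0,0,0,0,0,0,0,0,0,0,0,0,0,0,0,0,0,0,0,0,0,0,0,0,0],
  "hand": 1
}}

```text
t: 9.33
eef_pos: [397.9, 208.8, 15.9]
ee_rot: [0.445, 2.654, -0.102]
force: [-0.7, -0.1, -0.3]
gripper_width: 59.0
gripper_force: 30.0
```

Run:
```python
from h import *
s=sense();R=ftool(np.radians(-18.8),.45)
need(s["eef_pos"]+[0,0,150],R);print(s["qpos"],s["force"],s["ee_rot"])
```

```text
t 9.3333 pos [397.86 208.76  15.86] F [-0.71 -0.07 -0.34] w 59.008041554596275
shift now-axes cm [ -6.59   0.02 -13.47] new-axes cm [ -6.52   0.   -13.51] turn [-0.    0.01 -0.  ]
[ 0.65  0.25  2.28 -0.86  0.5   0.16] [-0.71 -0.07 -0.34] [ 0.45  2.65 -0.1 ]
```

{"name": "drive_tool", "arguments": {
  "motion": [-0.3,0,-0.6,0,0,0,-0.6,0,-1.3,0,0,0,-0.7,0,-1.45,0,0,0,-0.7,0,-1.45,0,0,0,-0.7,0,-1.45,0,0,0,-0.7,0,-1.45,0,0,0,-0.7,0,-1.45,0,0,0,-0.7,0,-1.45,0,0,0,-0.7,0,-1.45,0,0,0,-0.7,0,-1.45,0,0,0,-0.5,0,-1.1,0,0,0,0,0,0,0,0,0]
}}

```text
t: 10.33
eef_pos: [398.0, 209.9, 180.4]
ee_rot: [0.446, 2.65, -0.097]
force: [0.6, -0.3, 0.3]
gripper_width: 59.5
gripper_force: 30.0
```

Run:
```python
from h import *
s=sense();R=ftool(0,.45)
need([470,-39.5,230],R);print(s["qpos"],s["force"],s["ee_rot"])
```

```text
t 10.3333 pos [398.   209.88 180.4 ] F [ 0.59 -0.29  0.34] w 59.48710370155115
shift now-axes cm [-15.65 -21.19   2.06] new-axes cm [ -8.64 -24.94  -1.33] turn [-0.14  0.01 -0.3 ]
[ 0.65 -0.01  2.03 -0.48  0.91 -0.33] [ 0.59 -0.29  0.34] [ 0.45  2.65 -0.1 ]
```

{"name": "drive_tool", "arguments": {
  "motion": [0,0,0,-0.035,0,-0.075,0,0,0,-0.035,0,-0.075,0,0,0,-0.035,0,-0.075,0,0,0,-0.035,0,-0.075,-0.86,-2.5,-0.13,0,0,0,-0.86,-2.5,-0.13,0,0,0,-0.86,-2.5,-0.13,0,0,0,-0.86,-2.5,-0.13,0,0,0,-0.86,-2.5,-0.13,0,0,0,-0.86,-2.5,-0.13,0,0,0,-0.86,-2.5,-0.13,0,0,0,-0.86,-2.5,-0.13,0,0,0]
}}

```text
t: 11.33
eef_pos: [452.8, 7.8, 217.4]
ee_rot: [0.002, 2.689, -0.007]
force: [0.1, -0.5, -0.7]
gripper_width: 59.6
gripper_force: 30.0
```

{"name": "drive_tool", "arguments": {
  "motion": [-0.86,-2.5,-0.13,0,0,0,-0.86,-2.4,-0.13,0,0,0,0,0,0,0,0,0]
}}

```text
t: 11.58
eef_pos: [469.7, -44.6, 228.9]
ee_rot: [0.008, 2.686, -0.012]
force: [0.6, 0.5, -0.4]
gripper_width: 59.4
gripper_force: 30.0
```

Run:
```python
from h import *
import pickle
R=ftool(0,.45)
need([470,-39.5,230],R)
c=camera_info("wrist");p,d=grab_frame("wrist");cv2.imwrite("pics/w2.png",p);pickle.dump((c,p,d),open("pics/w2.pkl","wb"))
```

```text
t 11.5833 pos [469.67 -44.58 228.94] F [ 0.6   0.49 -0.38] w 59.369788849379795
shift now-axes cm [-0.07  0.51 -0.09] new-axes cm [-0.08  0.51 -0.08] turn [-0.01  0.01 -0.  ]
```

View pics/w2.png

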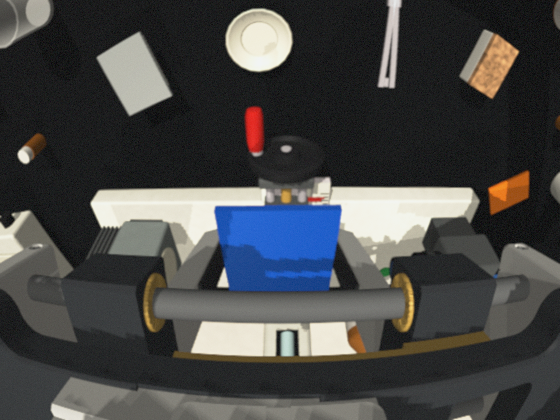

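Wrist view: the plate is held level between the fingers with its near edge from (217,207) to (340,206). The handle is at (255,130), hub at (287,148), pointer at (316,199) and base front ends at (93,190) and (478,190). The grey plate at (135,75) is undisturbed.

```bash
cat >> h.py <<'E'
def wray(c,u,v):
    K=np.array(c["mtx"]);R=np.array(c["R"]);a=np.array([(u-K[0,2])/K[0,0],(v-K[1,2])/K[1,1]]);th=np.linalg.norm(a)
    dd=np.r_[a/th*np.sin(th),np.cos(th)]; return -R.T@np.array(c["t"]),R.T@dd,np.cos(th)
def wz(c,u,v,z):
    o,d,_=wray(c,u,v);return o+d*(z-o[2])/d[2]
def wd(c,u,v,dep):
    o,d,ct=wray(c,u,v);return o+d*dep/ct
E
python3 - <<'E'
from h import *
import pickle
c,p,d=pickle.load(open("pics/w2.pkl","rb"));h=cv2.cvtColor(p,cv2.COLOR_BGR2HSV)
red=(cv2.inRange(h,(0,150,80),(8,255,255))|cv2.inRange(h,(174,150,80),(180,255,255)))
def comp(m,roi):
    x0,y0,x1,y1=roi;q=np.zeros_like(m);q[y0:y1,x0:x1]=m[y0:y1,x0:x1];v,u=np.nonzero(q);return u,v
print("o",wray(c,280,200)[0])
u,v=comp(red,(235,95,275,170));print("handle px",u.min(),u.max(),v.min(),v.max(),"mean",wz(c,u.mean(),v.mean(),76))
P=np.array([wd(c,a,b,d[b,a]) for a,b in zip(u,v) if d[b,a]>0]);print(np.median(P,0),np.percentile(P,2,0),np.percentile(P,98,0))
u,v=comp(red,(295,185,345,215));print("ptr px",u.min(),u.max(),v.min(),v.max(),np.median(v));
for a in sorted(set(u)):
    b=v[u==a];print(a,b.min(),b.max(),wz(c,a,b.mean(),61).round(1),wd(c,a,int(b.mean()),d[int(b.mean()),a]).round(1))
for a,b in((287,148),):print("hub",wd(c,a,b,d[b,a]))
g=cv2.cvtColor(p,cv2.COLOR_BGR2GRAY)
for a in (130,200,400,440):
    print(a,"rows 180..215",g[180:215,a]);
    for b in (192,198,204,210,215):print(b,wd(c,a,b,d[b,a]).round(1),end=" ")
    print()
for b in (195,205): print("row",b,g[b,85:110],g[b,460:485])
m=cv2.inRange(h,(100,120,60),(130,255,255));k,_=cv2.findContours(m,0,1);k=max(k,key=cv2.contourArea)
print(cv2.approxPolyDP(k,4,True)[:,0].tolist())
s=sense();R=Ro.from_rotvec(s["ee_rot"]).as_matrix()
P=[wd(c,a,b,d[b,a]) for b in range(208,260,3) for a in range(230,330,4) if m[b,a] and d[b,a]>0];P=np.array(P);q=np.linalg.svd(P-P.mean(0))[2][2];print("plate normal",q*np.sign(q[2]),P.mean(0),len(P))
E
```

```text
o [330.31 -42.63 360.3 ]
handle px 244 263 106 151 mean [470.44 -69.05  76.  ]
[473.56 -69.42  72.38] [454.08 -78.48  -0.34] [498.52 -61.74  74.89]
ptr px 308 321 198 200 199.0
308 198 200 [570.2 -11.3  61. ] [564.4 -12.1  68.3]
309 198 200 [570.2 -10.1  61. ] [564.8 -10.9  67.8]
310 198 200 [570.2  -8.9  61. ] [565.3  -9.6  67.2]
311 198 200 [570.2  -7.8  61. ] [564.8  -8.5  67.8]
312 198 200 [570.2  -6.6  61. ] [565.2  -7.3  67.3]
313 198 200 [570.2  -5.4  61. ] [566.2  -6.   66. ]
314 198 200 [570.2  -4.2  61. ] [565.1  -5.   67.4]
315 198 200 [570.2  -3.   61. ] [564.   -4.   68.7]
316 198 200 [570.2  -1.8  61. ] [565.   -2.7  67.5]
317 198 200 [570.2  -0.6  61. ] [565.2  -1.5  67.2]
318 198 200 [570.2   0.6  61. ] [565.7  -0.2  66.7]
319 198 200 [570.2   1.8  61. ] [564.7   0.8  67.9]
320 198 200 [570.2   3.   61. ] [564.1   1.8  68.7]
321 198 198 [568.7   4.1  61. ] [567.    3.7  63.1]
hub [495.56 -36.93  70.9 ]
130 rows 180..215 [ 22  22  32  30  40  26  26  29  72 146 199 216 216 216 216 219 222 222
 224 222 227 233 241 241 236 229 227 227 230 229 230 228 229 231 231]
192 [ 5
[... 826 characters left out ...]
1 231 230 230 227 229 230 229 229 230 230]
192 [586.2 180.9  25. ] 198 [585.8 174.9  39.1] 204 [591.3 174.1  45.4] 210 [603.3 178.8  44. ] 215 [611.7 181.2  45. ] 
row 195 [ 32  25  25  25  28  26  32  15  31  76 144 201 220 220 220 220 221 218
 220 219 218 219 219 219 219] [223 224 222 225 223 223 223 221 222 221 221 215 179 147 140 120  80  43
  17  16  21  24  19  18  15]
row 205 [ 31  27  27  29  31  92 186 240 243 242 241 241 241 241 241 241 241 241
 241 242 242 242 242 241 241] [228 228 227 229 230 227 229 227 209 166 150 150 153 153 154 152 152 120
  63  15   9  18  25  16  17]
[[216, 207], [229, 290], [329, 289], [338, 205]]
plate normal [-0.01  0.01  1.  ] [443.76 -44.41 246.55] 449
```

Run:
```python
from h import *
import pickle
c,p,d=pickle.load(open("pics/w2.pkl","rb"))
s=sense();R=Ro.from_rotvec(s["ee_rot"]).as_matrix();print(s["eef_pos"],R)
for a,b in ((216,207),(338,205),(229,290),(329,289)):
    q=wz(c,a,b,247.1);print(a,b,q-s["eef_pos"],R.T@(q-s["eef_pos"]))
print(s["force"])
```

```text
[468.13 -42.31 227.85] [[-0.9   0.01  0.44]
 [ 0.    1.   -0.01]
 [-0.44 -0.   -0.9 ]]
216 207 [-42.43 -30.56  19.25] [ 29.59 -30.94 -35.67]
338 205 [-43.55  25.53  19.25] [ 30.83  25.13 -36.56]
229 290 [ 23.1  -32.    19.25] [-29.33 -31.93  -6.96]
329 289 [21.94 28.11 19.25] [-28.03  28.17  -7.9 ]
[ 0.03  1.31 -0.38]
```

```bash
cat >> h.py <<'E'
E_T=tool(0,.45).T@np.array([-42,0,14.1])   # near lower edge in unflipped tool frame
def tcp(E,tilt,yaw=0.004): R=tool(yaw,.45+tilt); return np.array(E)-R@E_T, R@F
E
python3 - <<'E'
from h import *
for E in ([540,-38.8,126],[581,-38.8,116],[581,-38.8,102]):
    p,R=tcp(E,.175);print(E,p);need(p,R)
print(R)
E
```

```text
[540, -38.8, 126] [583.81 -38.62 119.43]
t 11.6333 pos [468.13 -42.31 227.85] F [ 0.03  1.31 -0.38] w 59.14173613082132
shift now-axes cm [-5.65  0.5  14.81] new-axes cm [-3.04  0.32 15.56] turn [-0.01 -0.17 -0.01]
[581, -38.8, 116] [624.81 -38.62 109.43]
t 11.6333 pos [468.13 -42.31 227.85] F [ 0.03  1.31 -0.38] w 59.14173613082132
shift now-axes cm [-8.9   0.53 17.51] new-axes cm [-5.78  0.31 18.77] turn [-0.01 -0.17 -0.01]
[581, -38.8, 102] [624.81 -38.62  95.43]
t 11.6333 pos [468.13 -42.31 227.85] F [ 0.03  1.31 -0.38] w 59.14173613082132
shift now-axes cm [-8.28  0.54 18.76] new-axes cm [-4.96  0.31 19.91] turn [-0.01 -0.17 -0.01]
[[-0.81 -0.    0.59]
 [-0.    1.    0.  ]
 [-0.59  0.   -0.81]]
```

{"name": "drive_tool", "arguments": {
  "motion": [0,0,0,-0.005,-0.085,-0.005,0,0,0,-0.005,-0.085,-0.005,-0.38,0.04,1.94,0,0,0,-0.38,0.04,1.94,0,0,0,-0.38,0.04,1.94,0,0,0,-0.38,0.04,1.94,0,0,0,-0.38,0.04,1.94,0,0,0,-0.38,0.04,1.94,0,0,0,-0.38,0.04,1.94,0,0,0,-0.38,0.04,1.94,0,0,0,0,0,0,0,0,0]
}}

```text
t: 12.55
eef_pos: [582.6, -33.3, 116.6]
ee_rot: [-0.017, 2.523, 0.007]
force: [-0.9, -0.6, -0.5]
gripper_width: 59.8
gripper_force: 30.0
```

Run:
```python
from h import *
import pickle
for E in ([540,-38.8,126],[581,-38.8,116]):
    p,R=tcp(E,.175);need(p,R)
c=camera_info("wrist");p,d=grab_frame("wrist");cv2.imwrite("pics/w3.png",p);pickle.dump((c,p,d),open("pics/w3.pkl","wb"))
print(sense()["eef_pos"],sense()["qpos"])
```

```text
t 12.55 pos [582.63 -33.25 116.61] F [-0.92 -0.58 -0.51] w 59.820191363391935
shift now-axes cm [-0.25 -0.54 -0.17] new-axes cm [-0.26 -0.54 -0.16] turn [ 0.01 -0.01  0.01]
t 12.55 pos [582.63 -33.25 116.61] F [-0.92 -0.58 -0.51] w 59.820191363391935
shift now-axes cm [-3.01 -0.6   3.03] new-axes cm [-3.   -0.55  3.05] turn [ 0.01 -0.01  0.01]
[581.97 -33.23 117.68] [-0.3   0.12  2.18  0.65  0.3  -2.45]
```

View pics/w3.png

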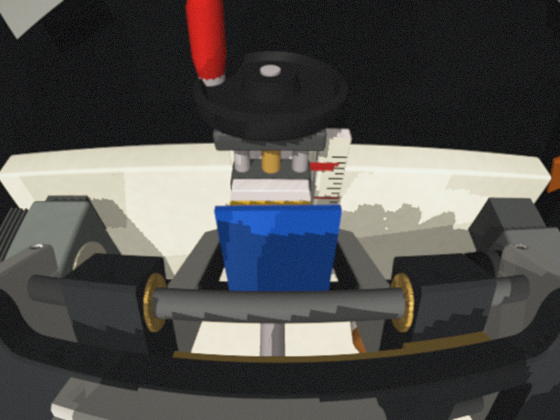

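Wrist view: the plate's near edge (216–340,207) lies just beyond the yellow lip strip (232–308,203). The pointer is at (322,167) against the scale and the handle at (207,40). I'll measure the lip against the plate here.

Run:
```python
from h import *
import pickle
c,p,d=pickle.load(open("pics/w3.pkl","rb"));h=cv2.cvtColor(p,cv2.COLOR_BGR2HSV)
y=cv2.inRange(h,(18,100,90),(35,255,255));y[:197]=0;y[212:]=0;v,u=np.nonzero(y);print("lip px",u.min(),u.max(),v.min(),v.max())
for a in(u.min(),u.max()):
    b=v[u==a].mean();print(wz(c,a,b,111))
print("lip back edge",wz(c,270,v.min()-.5,111))
P=np.array([wd(c,a,b,d[b,a]) for a,b in zip(u,v) if d[b,a]>0]);print(np.median(P,0),np.percentile(P,10,0),np.percentile(P,90,0))
red=(cv2.inRange(h,(0,150,80),(8,255,255))|cv2.inRange(h,(174,150,80),(180,255,255)))
for roi in((300,155,350,180),(300,185,350,205)):
    x0,y0,x1,y1=roi;q=np.zeros_like(red);q[y0:y1,x0:x1]=red[y0:y1,x0:x1];v,u=np.nonzero(q);
    print("red",len(u),u.min(),u.max(),v.mean(),[wz(c,u.mean(),v.mean(),z).round(1) for z in(61,66)],np.median([wd(c,a,b,d[b,a]) for a,b in zip(u,v)],0))
m=cv2.inRange(h,(100,120,60),(130,255,255));k,_=cv2.findContours(m,0,1);k=max(k,key=cv2.contourArea);A=cv2.approxPolyDP(k,4,True)[:,0];print(A.tolist())
for a,b in A:
    b=min(b+2,415); print(a,b,[wd(c,x,b,d[b,x]).round(1) for x in range(a-3,a+4,2)])
P=[];q=None
for b in (209,211,213):
    P+= [wd(c,a,b,d[b,a]) for a in range(225,332)]
print("near edge strip",np.median(P,0))
for b in (150,160,172,178,185,192,196):print("col270",b,wd(c,290,b,d[b,290]).round(1),p[b,290])
```

```text
lip px 229 310 201 204
[553.07 -59.77 111.  ]
[551.71 -16.91 111.  ]
lip back edge [550.41 -37.96 111.  ]
[555.04 -40.71 108.16] [554.49 -56.29 107.09] [555.59 -21.34 109.26]
red 169 310 337 165.9171597633136 [array([570.8,  -3.7,  61. ]), array([566.3,  -4.7,  66. ])] [565.44  -4.83  66.94]Traceback (most recent call last):
  File "<stdin>", line 12, in <module>
    return umr_minimum(a, axis, None, out, keepdims, initial, where)
ValueError: zero-size array to reduction operation minimum which has no identity
```

{"name": "drive_tool", "arguments": {
  "motion": [-0.3,-0.05,0.3,0,0,0,-0.4,-0.1,0.4,0,0,0,-0.4,-0.1,0.4,0,0,0,-0.4,-0.1,0.4,0,0,0,-0.4,-0.05,0.4,0,0,0,-0.4,-0.05,0.4,0,0,0,-0.4,-0.05,0.4,0,0,0,-0.3,-0.05,0.3,0,0,0,0,0,0,0,0,0]
}}

```text
t: 13.35
eef_pos: [626.3, -40.7, 113.6]
ee_rot: [-0.016, 2.517, 0.003]
force: [-0.1, -0.8, 0.4]
gripper_width: 59.1
gripper_force: 30.0
```

Run:
```python
from h import *
for E in ([581,-38.5,116],[581,-38.5,103]):
    p,R=tcp(E,.175);need(p,R);
print(sense()["qpos"])
```

```text
t 13.35 pos [626.25 -40.73 113.59] F [-0.07 -0.76  0.37] w 59.13421678220174
shift now-axes cm [0.36 0.24 0.25] new-axes cm [0.36 0.24 0.25] turn [ 0.   -0.    0.01]
t 13.35 pos [626.25 -40.73 113.59] F [-0.07 -0.76  0.37] w 59.13421678220174
shift now-axes cm [1.12 0.25 1.31] new-axes cm [1.12 0.24 1.31] turn [ 0.   -0.    0.01]
[-0.28  0.19  2.11  0.62  0.29 -2.42]
```

{"name": "drive_tool", "arguments": {
  "motion": [0.28,0.08,0.32,0,0,0,0.28,0.08,0.33,0,0,0.005,0.28,0.08,0.33,0,0,0.005,0.28,0,0.33,0,0,0,0,0,0,0,0,0,0,0,0,0,0,0]
}}

```text
t: 13.85
eef_pos: [623.2, -37.8, 95.8]
ee_rot: [-0.003, 2.518, 0.008]
force: [0.6, 0.6, 0.0]
gripper_width: 59.1
gripper_force: 30.0
```

Run:
```python
from h import *
import pickle
for E in ([581,-38.5,103],[581,-38.5,100],[568,-38.5,101]):
    p,R=tcp(E,.175);need(p,R);
print(sense()["qpos"])
p,d=grab_frame("scene");cv2.imwrite("pics/s4.png",cv2.resize(p[220:310,260:380],None,fx=5,fy=5,interpolation=cv2.INTER_CUBIC))
c=camera_info("wrist");p,d=grab_frame("wrist");pickle.dump((c,p,d),open("pics/w4.pkl","wb"))
h=cv2.cvtColor(p,cv2.COLOR_BGR2HSV)
y=cv2.inRange(h,(18,100,90),(35,255,255));y[:100]=0;y[230:]=0;v,u=np.nonzero(y);print("lip px",u.min(),u.max(),v.min(),v.max())
cv2.imwrite("pics/w4.png",cv2.resize(p[90:310,190:370],None,fx=2.7,fy=2.7))
```

```text
t 13.85 pos [623.19 -37.83  95.8 ] F [0.59 0.55 0.03] w 59.14024410094779
shift now-axes cm [-0.17 -0.05  0.04] new-axes cm [-0.17 -0.05  0.04] turn [ 0. -0. -0.]
t 13.85 pos [623.19 -37.83  95.8 ] F [0.59 0.55 0.03] w 59.14024410094779
shift now-axes cm [ 0.01 -0.05  0.29] new-axes cm [ 0.01 -0.05  0.29] turn [ 0. -0. -0.]
t 13.85 pos [623.19 -37.83  95.8 ] F [0.59 0.55 0.03] w 59.14024410094779
shift now-axes cm [ 1.   -0.05 -0.55] new-axes cm [ 1.   -0.05 -0.55] turn [ 0. -0. -0.]
[-0.28  0.22  2.14  0.74  0.25 -2.52]
lip px 224 333 102 204
```

View pics/w4.png

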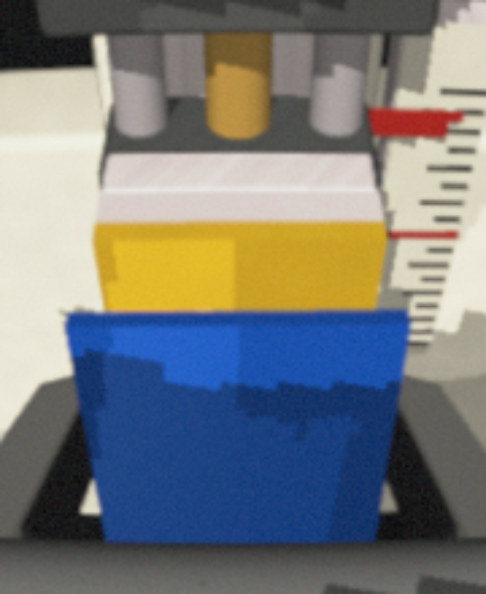

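Crop: the plate edge (blue, crop row 312) is straight and parallel to the lip (yellow, crop rows 220–312), and centred sideways to within a few mm. I'll check with rays whether the plate overlaps the lip.

Run:
```python
from h import *
import pickle
c,p,d=pickle.load(open("pics/w4.pkl","rb"))
for r in (171.5,204,206.5):print(r,[wz(c,279,r,z).round(1) for z in(100,107,111)])
for b in range(166,222,4):print(b,wd(c,285,b,d[b,285]).round(1),wd(c,270,b,d[b,270]).round(1))
print("corners",[wz(c,190+a/2.7,206,107).round(1) for a in(67,408)],"lip",[wz(c,190+a/2.7,172,111).round(1) for a in(95,386)])
print("ptr",[wz(c,190+410/2.7,90+122/2.7,z).round(1) for z in(61,66)],"line",wz(c,190+425/2.7,90+235/2.7,61))
```

```text
171.5 [array([561.4, -37.9, 100. ]), array([554.7, -38. , 107. ]), array([551., -38., 111.])]
204 [array([583. , -37.8, 100. ]), array([574.9, -37.9, 107. ]), array([570.2, -37.9, 111. ])]
206.5 [array([584.9, -37.8, 100. ]), array([576.6, -37.9, 107. ]), array([571.9, -37.9, 111. ])]
166 [554.5 -35.5 104. ] [555.9 -41.7 102.5]
170 [555.4 -35.5 105.4] [555.5 -41.7 105.3]
174 [555.  -35.6 108.2] [555.1 -41.6 108.1]
178 [554.9 -35.6 110.6] [555.2 -41.6 110.3]
182 [556.6 -35.6 111.2] [557.3 -41.6 110.5]
186 [559.3 -35.5 110.8] [559.7 -41.7 110.4]
190 [562.6 -35.5 109.9] [562.6 -41.7 109.9]
194 [563.7 -35.5 111.2] [563.6 -41.7 111.3]
198 [566.4 -35.4 110.9] [566.9 -41.8 110.5]
202 [569.7 -35.3 110.3] [569.2 -41.8 110.8]
206 [579.8 -35.  104. ] [579.6 -42.  104.2]
210 [578.7 -35.1 107.3] [579.4 -42.  106.8]
214 [581.8 -35.  107.2] [582. -42. 107.]
218 [584.4 -35.  107.5] [583.2 -42.  108.4]
corners [array([576.3, -67.3, 107. ]), array([576.3,  -9.3, 107. ])] lip [array([551.1, -59.1, 111. ]), array([551.1, -16.9, 111. ])]
ptr [array([570.5,  -3.1,  61. ]), array([566.7,  -4.4,  66. ])] line [602.71   4.94  61.  ]
```

View pics/s4.png

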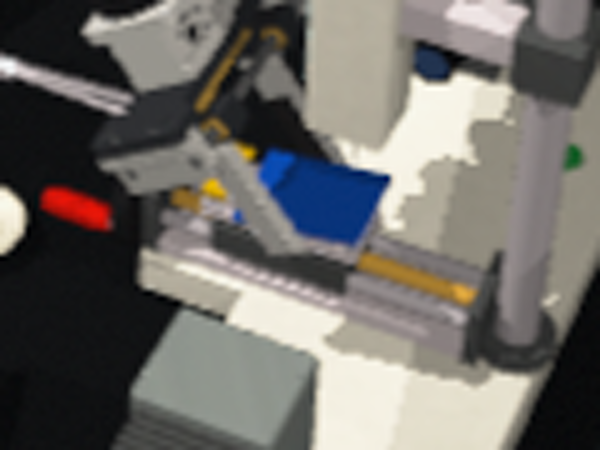

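Depth agrees with the model: lip front edge x≈571, top z 111; plate near edge x≈579, top z≈107. The scene crop shows the plate tilted over the slide, clear of the head. Next I lower 1.5 mm, then slide under the lip.

{"name": "drive_tool", "arguments": {
  "motion": [0.05,-0.02,0.06,0,0,0,0.04,-0.02,0.06,0,0,0,0,0,0,0,0,0,0.2,0,-0.15,0,0,0,0.2,0,-0.14,0,0,0,0,0,0,0,0,0]
}}

```text
t: 14.45
eef_pos: [618.1, -38.2, 94.7]
ee_rot: [-0.003, 2.518, 0.008]
force: [0.3, 0.0, -0.4]
gripper_width: 59.4
gripper_force: 30.0
```

{"name": "drive_tool", "arguments": {
  "motion": [0.2,0,-0.15,0,0,0,0.2,0,-0.14,0,0,0,0.1,0,-0.07,0,0,0,0,0,0,0,0,0]
}}

```text
t: 14.78
eef_pos: [612.2, -38.4, 94.8]
ee_rot: [-0.003, 2.517, 0.007]
force: [-0.3, 0.5, -0.0]
gripper_width: 59.5
gripper_force: 30.0
```

Run:
```python
from h import *
import pickle
for E in ([567,-38.3,100.5],):
    p,R=tcp(E,.175);need(p,R);s=sense();Rt=Ro.from_rotvec(s["ee_rot"]).as_matrix()@F;print("E now",s["eef_pos"]+Rt@E_T)
print(sense()["qpos"])
c=camera_info("wrist");p,d=grab_frame("wrist");pickle.dump((c,p,d),open("pics/w5.pkl","wb"))
for b in range(170,232,3):print(b,p[b,270],wd(c,270,b,d[b,270]).round(1),p[b,230],wd(c,230,b,d[b,230]).round(1))
```

```text
t 14.7833 pos [612.17 -38.38  94.84] F [-0.27  0.51 -0.03] w 59.4748531610343
shift now-axes cm [ 0.16  0.03 -0.01] new-axes cm [ 0.16  0.03 -0.01] turn [ 0. -0. -0.]
E now [568.36 -38.59 101.44]
[-0.29  0.2   2.16  0.78  0.25 -2.57]
170 [202 208 218] [554.9 -42.4  92.5] [ 97 108 109] [563.3 -62.6  83.3]
173 [206 211 220] [555.7 -42.4  93.6] [ 91  98 100] [563.9 -62.5  84.9]
176 [214 218 226] [555.5 -42.3  95.8] [106 115 113] [564.3 -62.4  86.7]
179 [216 220 227] [555.1 -42.3  98.2] [152 164 169] [567.1 -62.7  86. ]
182 [219 220 224] [555.6 -42.3  99.5] [191 204 212] [570.6 -63.2  84.6]
185 [203 207 217] [554.6 -42.2 102.4] [202 213 221] [555.6 -60.  101.4]
188 [203 207 217] [554.6 -42.2 104.2] [203 207 218] [555.4 -59.8 103.3]
191 [206 209 218] [555.  -42.2 105.6] [203 206 218] [554.9 -59.5 105.6]
194 [ 73 170 210] [555.6 -42.2 106.7] [ 86 171 211] [555.4 -59.5 107. ]
197 [ 38 168 210] [555.5 -42.2 108.6] [ 34 164 205] [555.6 -59.4 108.5]
200 [ 42 182 221] [554.4 -42.1 111.2] [ 40 172 215] [555.6 -59.2 110.2]
203 [ 42 187 226] [557.6 -42.2 110.2] [ 33 165 209] [557.6 -59.4 110.1]
206 [ 37 186 226] [559.5 -42.2 110.2] [ 37 166 211] [559.1 -59.5 110.5]
209 [ 46 189 226] [561.  -42.2 110.7] [ 49 157 194] [561.6 -59.8 110.2]
212 [ 40 186 225] [563.8 -42.3 110.1] [ 99 173 217] [563.4 -60.  110.4]
215 [ 48 186 226] [565.8 -42.3 110.2] [138 150 161] [565.6 -60.3 110.3]
218 [ 42 185 224] [568.6 -42.4 109.6] [181 121 122] [573.5 -61.5 105.8]
221 [ 40 186 226] [570.2 -42.4 110.1] [129  86  71] [574.8 -61.6 106.6]
224 [184 111  88] [576.2 -42.5 107.3] [131  67  32] [577.2 -61.9 106.6]
227 [200  98  38] [579.  -42.6 106.9] [130  68  32] [578.7 -62.  107.3]
230 [198  96  33] [580.5 -42.6 107.7] [127  65  30] [580.9 -62.2 107.5]
```

The lip now occludes the plate edge, so the plate is hooked about 3 mm under it. I'll go 2 mm further, then tilt down about the near edge.

{"name": "drive_tool", "arguments": {
  "motion": [0.1,0.02,-0.02,0,0,0,0.1,0.01,-0.02,0,0,0,0,0,0,0,0,0]
}}

```text
t: 15.08
eef_pos: [610.5, -38.0, 93.9]
ee_rot: [-0.003, 2.517, 0.007]
force: [-0.2, -0.8, -0.3]
gripper_width: 59.6
gripper_force: 30.0
```

{"name": "drive_tool", "arguments": {
  "motion": [0.068,0,0.069,0,0.022,0,0.068,0,0.069,0,0.022,0,0.068,0,0.069,0,0.022,0,0.068,0,0.069,0,0.022,0,0.068,0,0.069,0,0.022,0,0,0,0,0,0,0]
}}

```text
t: 15.58
eef_pos: [611.1, -38.4, 90.0]
ee_rot: [-0.005, 2.626, 0.006]
force: [0.4, -0.3, -0.1]
gripper_width: 59.3
gripper_force: 30.0
```

```bash
cat > st.py <<'E'
from h import *
import sys
s=sense();Rt=Ro.from_rotvec(s["ee_rot"]).as_matrix()@F
print("t",s["t"],"E now",s["eef_pos"]+Rt@E_T,"lean",np.arcsin(Rt[0,2]),"yaw",np.arctan2(Rt[1,0],Rt[0,0]),"roll",Rt[2,1],"F",s["force"],"M",s["moment"],s["qpos"])
E
python3 st.py
```

```text
t 15.5833 E now [568.31 -38.66 101.29] lean 0.515653150740458 yaw 0.0027052341055151035 roll -0.003492442137233554 F [ 0.4 -0.3 -0.1] M [ 0.07  0.12 -0.04] [-0.26  0.22  2.07  0.37  0.38 -2.15]
```

{"name": "drive_tool", "arguments": {
  "motion": [0.09,0.01,-0.02,0,0,0,0.09,0.01,-0.02,0,0,0,0,0,0,0,0,0]
}}

```text
t: 15.83
eef_pos: [607.8, -37.8, 88.7]
ee_rot: [-0.003, 2.627, 0.008]
force: [1.1, 0.3, -0.2]
gripper_width: 59.3
gripper_force: 30.0
```

```bash
python3 st.py
```

```text
t 15.8333 E now [564.99 -38.03 100.02] lean 0.5147400283129491 yaw 0.0007730616566970679 roll -0.004872082541016759 F [ 1.15  0.27 -0.22] M [ 0.11 -0.1   0.03] [-0.26  0.22  2.08  0.37  0.38 -2.15]
```

{"name": "drive_tool", "arguments": {
  "motion": [-0.1,0,0.04,0,0,0,0.068,0,0.069,0,0.022,0,0.068,0,0.069,0,0.022,0,0.034,0,0.035,0,0.01,0,0,0,0,0,0,0]
}}

```text
t: 16.25
eef_pos: [608.9, -38.0, 86.8]
ee_rot: [-0.005, 2.681, 0.007]
force: [-0.1, -0.4, -1.0]
gripper_width: 59.1
gripper_force: 30.0
```

```bash
python3 st.py
```

```text
t 16.25 E now [566.79 -38.23 100.42] lean 0.46085768525116905 yaw 0.002398148624776384 roll -0.004186071351335533 F [-0.14 -0.45 -0.99] M [ 0.02  0.1  -0.04] [-0.25  0.23  2.03  0.27  0.45 -2.04]
```

{"name": "drive_tool", "arguments": {
  "motion": [0.035,0,0.035,0,0.011,0.002,0.02,0,0.04,0.003,0,0,0,0,0,0,0,0,0,0,0,0,0,0]
}}

```text
t: 16.58
eef_pos: [608.5, -38.0, 85.8]
ee_rot: [-0.001, 2.691, 0.003]
force: [1.2, -0.5, 0.2]
gripper_width: 59.3
gripper_force: 30.0
```

```bash
python3 st.py
python3 - <<'E'
from h import *
import pickle
c=camera_info("wrist");p,d=grab_frame("wrist");pickle.dump((c,p,d),open("pics/w6.pkl","wb"));h=cv2.cvtColor(p,cv2.COLOR_BGR2HSV)
m=cv2.inRange(h,(100,120,60),(130,255,255));P=np.array([wd(c,a,b,d[b,a]) for b in range(205,295,2) for a in range(232,328,3) if m[b,a] and d[b,a]>0])
A=np.c_[P[:,:2]-P[:,:2].mean(0),np.ones(len(P))];f=np.linalg.lstsq(A,P[:,2],rcond=None)[0];print("plate slopes,z",f,P.min(0),P.max(0))
E
```

```text
t 16.5833 E now [566.46 -38.03  99.91] lean 0.45011183281284145 yaw -4.519493655005181e-05 roll -0.002328413823613478 F [ 1.24 -0.55  0.24] M [ 0.05 -0.12  0.03] [-0.25  0.23  2.02  0.25  0.46 -2.01]
plate slopes,z [ -0.08   0.   103.85] [533.68 -65.68 102.04] [629.72  -9.97 172.64]
```

{"name": "drive_tool", "arguments": {
  "motion": [0,0,0,0,0,0,0,0,0,0,0,0,0,0,0,0,0,0,0,0,0,0,0,0,0,0,0,0,0,0],
  "hand": 0.15
}}

```text
t: 17.05
eef_pos: [608.1, -37.9, 85.5]
ee_rot: [-0.0, 2.692, 0.004]
force: [-0.0, -0.6, -0.3]
gripper_width: 80.0
gripper_force: 0.0
```

```bash
python3 st.py
cat > pl.py <<'E'
from h import *
import pickle
c=camera_info("wrist");p,d=grab_frame("wrist");pickle.dump((c,p,d),open("pics/w7.pkl","wb"));h=cv2.cvtColor(p,cv2.COLOR_BGR2HSV)
m=cv2.inRange(h,(100,120,60),(130,255,255));P=np.array([wd(c,a,b,d[b,a]) for b in range(100,330,2) for a in range(200,360,3) if m[b,a] and d[b,a]>0])
P=P[np.abs(P[:,2]-np.median(P[:,2]))<6]
for _ in range(3):
    A=np.c_[P[:,:2]-P[:,:2].mean(0),np.ones(len(P))];f=np.linalg.lstsq(A,P[:,2],rcond=None)[0];r=np.abs(A@f-P[:,2]);P=P[r<2.5*r.std()]
print("plate slopes,z",f.round(4),np.percentile(P,1,0),np.percentile(P,99,0),len(P))
w=np.array([wz(c,*q[0],104)[:2] for q in max(cv2.findContours(m,0,1)[0],key=cv2.contourArea)],np.float32);print(cv2.minAreaRect(w))
E
python3 pl.py
```

```text
t 17.05 E now [566.15 -37.97  99.69] lean 0.4491232369195795 yaw -0.0003126468767277862 roll -0.002695874809284253 F [-0.01 -0.62 -0.26] M [0.06 0.09 0.06] [-0.25  0.23  2.02  0.25  0.46 -2.01]
plate slopes,z [ -0.    -0.   103.52] [568.08 -66.69 103.18] [629.34  -9.01 103.89] 707
((596.703857421875, -38.03074645996094), (65.69861602783203, 59.45686340332031), 0.273284375667572)
```

Plate released: flat (slopes ~0), top z 103.5, y −38, yaw ~0. Withdrawing.

{"name": "drive_tool", "arguments": {
  "motion": [0,0,-0.5,0,0,0,0,0,-1,0,0,0,0,0,-1,0,0,0,0,0,-1.5,0,0,0,0,0,-1.5,0,0,0,0.5,0,-1.5,0,0,0,1,0,-1.5,0,0,0,1,0,-1.5,0,0,0,1,0,-1.5,0,0,0,0,0,0,0,0,0]
}}

```text
t: 17.93
eef_pos: [525.1, -38.1, 176.6]
ee_rot: [-0.001, 2.689, 0.002]
force: [-0.8, 0.3, -0.1]
gripper_width: 79.9
gripper_force: 0.0
```

```bash
python3 st.py; python3 pl.py;python3 - <<'E'
from h import *
import pickle
p,d=grab_frame("top");pickle.dump(p,open("pics/t8.pkl","wb"))
R=ftool(0,.2);need([474,-70,120],R)
c,p,d=pickle.load(open("pics/w7.pkl","rb"))
cv2.imwrite("pics/w7.png",p)
E
```

```text
t 17.9333 E now [483.05 -38.14 190.58] lean 0.4522509990579075 yaw 6.373307264623124e-05 roll -0.0015373628751658092 F [-0.82  0.34 -0.06] M [0.04 0.09 0.04] [-0.3  -0.    2.03  0.21  0.69 -2.01]
plate slopes,z [  0.    -0.   103.51] [569.4  -66.72 103.09] [645.78  -9.15 103.95] 288
((604.8719482421875, -37.84980010986328), (81.57052612304688, 58.606014251708984), 0.8141297101974487)
t 18.0333 pos [527.12 -38.51 175.53] F [-0.67 -0.51 -0.26] w 80.17210356949231
shift now-axes cm [ 7.2  -3.16  2.67] new-axes cm [ 6.31 -3.15  4.39] turn [ 0.    0.25 -0.  ]
```

View pics/w7.png

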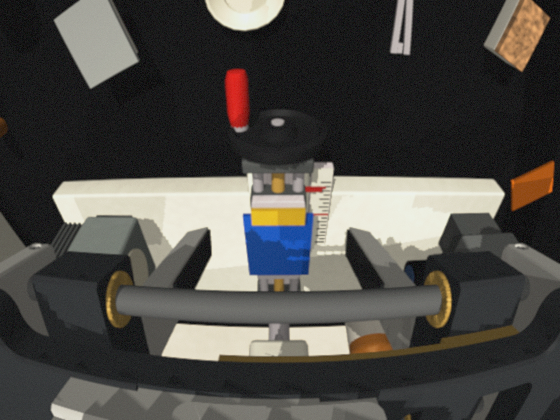

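Wrist view: plate seated flat and straight under the yellow lip (278,216). The handle is at (237,98), hub at (278,121) and pointer at (316,189).

Run:
```python
from h import *
import pickle
c,p,d=pickle.load(open("pics/w7.pkl","rb"));h=cv2.cvtColor(p,cv2.COLOR_BGR2HSV)
red=(cv2.inRange(h,(0,150,80),(8,255,255))|cv2.inRange(h,(174,150,80),(180,255,255)));red[:60]=0;red[140:]=0;red[:,:215]=0;red[:,262:]=0
P=np.array([wd(c,a,b,d[b,a]) for b,a in zip(*np.nonzero(red)) if d[b,a]>0]);P=P[P[:,2]>40]
print("handle",np.median(P,0),np.percentile(P,2,0),np.percentile(P,98,0))
P=np.array([wd(c,a,b,d[b,a]) for b in range(118,126) for a in range(273,284)]);print("hub",np.median(P,0))
```

```text
handle [473.77 -69.31  72.54] [454.36 -77.87  65.24] [498.36 -61.84  75.1 ]
hub [495.29 -38.13  73.23]
```

{"name": "drive_tool", "arguments": {
  "motion": [0.5,-0.25,0.3,0,0.085,0,0.8,-0.4,0.5,0,0.085,0,0.8,-0.4,0.5,0,0.08,0,0.9,-0.5,0.5,0,0,0,0.9,-0.5,0.5,0,0,0,0.9,-0.5,0.5,0,0,0,0.9,-0.5,0.5,0,0,0,0,0,0,0,0,0],
  "hand": 0.55
}}

```text
t: 18.7
eef_pos: [476.0, -68.5, 125.6]
ee_rot: [0.001, 2.947, 0.006]
force: [-0.7, 0.4, -1.4]
gripper_width: 42.1
gripper_force: 0.0
```

Run:
```python
from h import *
need([474,-70,53.4],ftool(0,.2));print(sense()["qpos"])
```

```text
t 18.7 pos [475.98 -68.52 125.56] F [-0.73  0.44 -1.41] w 42.08295747808392
shift now-axes cm [ 1.59 -0.18  7.04] new-axes cm [ 1.63 -0.15  7.03] turn [ 0.   -0.01 -0.  ]
[-0.34  0.1   1.98  0.09  0.89 -1.96]
```

{"name": "drive_tool", "arguments": {
  "motion": [0.2,-0.03,0.8,0,0,0,0.3,-0.03,1.3,0,0,0,0.3,-0.03,1.3,0,0,0,0.3,0,1.3,0,0,0,0.3,0,1.3,0,0,0,0.25,0,1.1,0,0,0,0.11,0,0.47,0,0,0,0,0,0,0,0,0]
}}

```text
t: 19.37
eef_pos: [477.2, -69.0, 49.1]
ee_rot: [-0.001, 2.944, 0.005]
force: [-0.1, 0.8, 0.2]
gripper_width: 42.0
gripper_force: 0.0
```

Run:
```python
from h import *
need([473.8,-69.5,47.9],ftool(0,.2));print(sense()["qpos"])
```

```text
t 19.3667 pos [477.22 -69.04  49.13] F [-0.13  0.81  0.16] w 41.97958834687369
shift now-axes cm [ 0.36 -0.05  0.05] new-axes cm [ 0.36 -0.05  0.05] turn [ 0. -0.  0.]
[-0.35  0.2   2.09  0.11  0.67 -2.  ]
```

{"name": "drive_tool", "arguments": {
  "motion": [0.35,-0.05,0,0,0,0,0,0,0,0,0,0]
}}

```text
t: 19.53
eef_pos: [474.5, -69.9, 49.9]
ee_rot: [-0.001, 2.942, 0.004]
force: [-0.0, 0.4, 0.0]
gripper_width: 42.4
gripper_force: 0.0
```

{"name": "drive_tool", "arguments": {
  "motion": [0,0,0,0,0,0,0,0,0,0,0,0,0,0,0,0,0,0,0,0,0,0,0,0,0,0,0,0,0,0],
  "hand": 1
}}

```text
t: 19.95
eef_pos: [474.9, -70.1, 49.7]
ee_rot: [-0.001, 2.941, 0.003]
force: [-0.5, -0.1, 1.9]
gripper_width: 16.9
gripper_force: 30.0
```

Run:
```python
from h import *
s=sense();R=Ro.from_rotvec(s["ee_rot"]).as_matrix();print(s)
print("pad y,z at handle", s["eef_pos"]-19*R[:,2],R)
```

```text
{'t': 19.95, 'qpos': array([-0.35,  0.19,  2.1 ,  0.11,  0.67, -2.  ]), 'joint_vel': array([-0.,  0.,  0., -0.,  0., -0.]), 'joint_torque': array([  0.21, -28.54, -17.08,   0.37,  -0.83,   0.03]), 'eef_pos': array([474.89, -70.05,  49.74]), 'ee_rot': array([-0.  ,  2.94,  0.  ]), 'force': array([-0.46, -0.14,  1.9 ]), 'moment': array([ 0.03, -0.04,  0.06]), 'gripper_force': 30.000473856925964, 'gripper_width': 16.871816386755977}
pad y,z at handle [471.12 -70.09  68.36] [[-0.98 -0.    0.2 ]
 [-0.    1.    0.  ]
 [-0.2   0.   -0.98]]
```

Grip is good. The depth of the handle's top puts its centre at z≈65, so the angle is ~102°. Now cranking, a quarter turn first to check.

{"name": "drive_tool", "arguments": {
  "motion": [0.033,0.039,0.16,0,0,0,0.154,0.32,0.757,0,0,0,0.133,0.508,0.65,0,0,0,0.102,0.663,0.498,0,0,0,0.064,0.772,0.314,0,0,0,0.022,0.828,0.107,0,0,0]
}}

```text
t: 20.45
eef_pos: [474.7, -37.8, 23.6]
ee_rot: [-0.001, 2.942, 0.004]
force: [-1.0, -1.8, 7.2]
gripper_width: 17.2
gripper_force: 30.0
```

```bash
cat > ck.py <<'E'
from h import *
s=sense();R=Ro.from_rotvec(s["ee_rot"]).as_matrix();print(s["t"],"F",s["force"],"w",s["gripper_width"],"pad",s["eef_pos"]-19*R[:,2],"rot",s["ee_rot"],s["qpos"])
E
python3 ck.py
python3 - <<'E'
from h import *
import pickle
c=camera_info("wrist");p,d=grab_frame("wrist");pickle.dump((c,p,d),open("pics/w9.pkl","wb"));cv2.imwrite("pics/w9.png",p)
E
```

```text
20.45 F [-1.01 -1.78  7.19] w 17.157127980336032 pad [470.97 -37.88  42.26] rot [-0.    2.94  0.  ] [-0.27  0.23  2.14  0.1   0.58 -1.92]
```

View pics/w9.png

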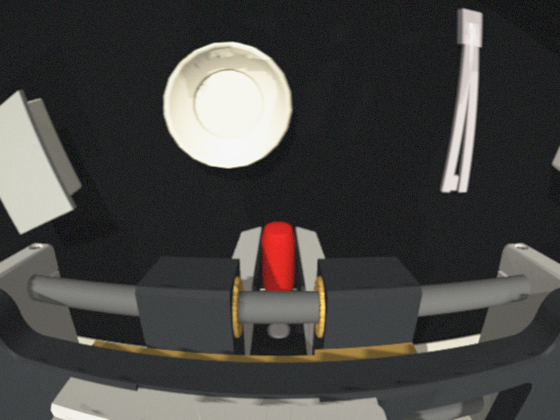

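Wrist view: the handle is held between the fingers at (278,260), now at the bottom, with low forces. Continuing.

{"name": "drive_tool", "arguments": {
  "motion": [-0.022,0.828,-0.107,0,0,0,-0.064,0.772,-0.314,0,0,0,-0.102,0.663,-0.498,0,0,0,-0.133,0.508,-0.65,0,0,0,-0.154,0.32,-0.757,0,0,0,-0.166,0.109,-0.811,0,0,0,-0.166,-0.109,-0.811,0,0,0,-0.154,-0.32,-0.757,0,0,0,-0.133,-0.508,-0.65,0,0,0,-0.102,-0.663,-0.498,0,0,0,-0.064,-0.772,-0.314,0,0,0,-0.022,-0.828,-0.107,0,0,0]
}}

```text
t: 21.5
eef_pos: [474.6, -38.1, 88.1]
ee_rot: [-0.001, 2.942, 0.007]
force: [4.1, 2.5, -7.2]
gripper_width: 17.0
gripper_force: 30.0
```

```bash
python3 ck.py
```

```text
21.5 F [ 4.12  2.5  -7.25] w 16.971913331781792 pad [470.86 -38.17 106.77] rot [-0.    2.94  0.01] [-0.27  0.13  2.05  0.08  0.77 -1.9 ]
```

{"name": "drive_tool", "arguments": {
  "motion": [0.022,-0.828,0.107,0,0,0,0.064,-0.772,0.314,0,0,0,0.102,-0.663,0.498,0,0,0,0.133,-0.508,0.65,0,0,0,0.154,-0.32,0.757,0,0,0,0.166,-0.109,0.811,0,0,0,0.166,0.109,0.811,0,0,0,0.154,0.32,0.757,0,0,0,0.133,0.508,0.65,0,0,0,0.102,0.663,0.498,0,0,0,0.064,0.772,0.314,0,0,0,0.022,0.828,0.107,0,0,0]
}}

```text
t: 22.5
eef_pos: [474.7, -38.6, 23.7]
ee_rot: [-0.002, 2.942, 0.002]
force: [0.1, -1.9, 3.2]
gripper_width: 17.3
gripper_force: 30.0
```

{"name": "drive_tool", "arguments": {
  "motion": [-0.022,0.828,-0.107,0,0,0,-0.064,0.772,-0.314,0,0,0,-0.102,0.663,-0.498,0,0,0,-0.133,0.508,-0.65,0,0,0,-0.154,0.32,-0.757,0,0,0,-0.166,0.109,-0.811,0,0,0,-0.166,-0.109,-0.811,0,0,0,-0.154,-0.32,-0.757,0,0,0,-0.133,-0.508,-0.65,0,0,0,-0.102,-0.663,-0.498,0,0,0,-0.064,-0.772,-0.314,0,0,0,-0.022,-0.828,-0.107,0,0,0]
}}

```text
t: 23.5
eef_pos: [474.6, -38.3, 88.3]
ee_rot: [0.001, 2.942, 0.007]
force: [6.8, 2.5, -11.5]
gripper_width: 17.2
gripper_force: 30.0
```

```bash
python3 ck.py
python3 - <<'E'
from h import *
p,d=grab_frame("top");h=cv2.cvtColor(p,cv2.COLOR_BGR2HSV)
red=(cv2.inRange(h,(0,90,80),(8,255,255))|cv2.inRange(h,(172,90,80),(180,255,255)))[140:180,296:320];v,u=np.nonzero(red);v+=140;u+=296
for a,b in sorted(zip(v,u)):print((b,a),onz("top",b,a,61)[:2].round(1),end=" ")
E
```

```text
23.5 F [  6.79   2.48 -11.51] w 17.23109174714921 pad [470.83 -38.38 106.9 ] rot [0.   2.94 0.01] [-0.28  0.13  2.05  0.08  0.77 -1.9 ]
(np.int64(310), np.int64(158)) [598.5 -12.2] (np.int64(305), np.int64(159)) [595.6   1.5] (np.int64(306), np.int64(159)) [595.6  -1.2] (np.int64(307), np.int64(159)) [595.6  -4. ] (np.int64(308), np.int64(159)) [595.6  -6.7] (np.int64(309), np.int64(159)) [595.7  -9.5] (np.int64(310), np.int64(159)) [595.7 -12.2] (np.int64(311), np.int64(159)) [595.7 -15. ]
```

{"name": "drive_tool", "arguments": {
  "motion": [0.022,-0.828,0.107,0,0,0,0.064,-0.772,0.314,0,0,0,0.102,-0.663,0.498,0,0,0,0.133,-0.508,0.65,0,0,0,0.154,-0.32,0.757,0,0,0,0.166,-0.109,0.811,0,0,0,0.166,0.109,0.811,0,0,0,0.154,0.32,0.757,0,0,0,0.133,0.508,0.65,0,0,0,0.102,0.663,0.498,0,0,0,0.064,0.772,0.314,0,0,0,0.022,0.828,0.107,0,0,0]
}}

```text
t: 24.55
eef_pos: [474.7, -38.3, 23.7]
ee_rot: [-0.002, 2.942, 0.002]
force: [0.3, -2.3, 4.2]
gripper_width: 17.1
gripper_force: 30.0
```

{"name": "drive_tool", "arguments": {
  "motion": [0,0,0,0,0,0,0,0,0,0,0,0]
}}

```text
t: 24.72
eef_pos: [474.6, -37.5, 24.0]
ee_rot: [-0.003, 2.942, 0.005]
force: [3.1, 1.9, -3.2]
gripper_width: 17.0
gripper_force: 30.0
```

```bash
python3 ck.py
python3 - <<'E'
from h import *
p,d=grab_frame("top");h=cv2.cvtColor(p,cv2.COLOR_BGR2HSV);np.save("pics/t10.npy",p)
red=(cv2.inRange(h,(0,90,80),(8,255,255))|cv2.inRange(h,(172,90,80),(180,255,255)))[140:180,296:320];v,u=np.nonzero(red);v+=140;u+=296
for a,b in sorted(zip(v,u)):print((int(b),int(a)),onz("top",b,a,61)[:2].round(1),end=" ")
E
```

```text
24.7167 F [ 3.13  1.9  -3.24] w 16.977530947877305 pad [470.83 -37.61  42.61] rot [-0.    2.94  0.  ] [-0.27  0.23  2.14  0.1   0.58 -1.93]
(310, 155) [607.  -12.2] (305, 156) [604.    1.5] (306, 156) [604.1  -1.2] (307, 156) [604.1  -4. ] (308, 156) [604.1  -6.7] (309, 156) [604.1  -9.5] (310, 156) [604.1 -12.2] (311, 156) [604.2 -14.9]
```

{"name": "drive_tool", "arguments": {
  "motion": [0,0,0,0,0,0,0,0,0,0,0,0,0,0,0,0,0,0,0,0,0,0,0,0],
  "hand": 0.55
}}

```text
t: 25.1
eef_pos: [473.7, -38.6, 23.9]
ee_rot: [-0.001, 2.944, 0.004]
force: [-0.2, -0.7, 0.0]
gripper_width: 40.0
gripper_force: 0.0
```

{"name": "drive_tool", "arguments": {
  "motion": [0,0,-0.4,0,0,0,0,0,-0.8,0,0,0,0,0,-1.2,0,0,0,0,0,-1.5,0,0,0,0,0,-1.5,0,0,0,0,0,-1.5,0,0,0,0.3,0,-1.5,0,0,0,0.5,0,-1.5,0,0,0,0.5,0,-1.5,0,0,0,0.5,0,-1.5,0,0,0,0,0,0,0,0,0,0,0,0,0,0,0]
}}

```text
t: 26.1
eef_pos: [431.6, -39.1, 148.1]
ee_rot: [-0.0, 2.94, 0.003]
force: [0.0, 0.2, 0.4]
gripper_width: 42.4
gripper_force: 0.0
```

```bash
python3 ck.py; python3 pl.py
python3 - <<'E'
from h import *
import pickle
c,p,d=pickle.load(open("pics/w7.pkl","rb"));h=cv2.cvtColor(p,cv2.COLOR_BGR2HSV)
red=(cv2.inRange(h,(0,120,80),(8,255,255))|cv2.inRange(h,(173,120,80),(180,255,255)))
for k in cv2.findContours(red,0,1)[0]:
    if cv2.contourArea(k)>8:
        x,y,w,hh=cv2.boundingRect(k);print("red",(x,y,w,hh),wz(c,x+w/2,y+hh/2,61).round(1))
y=cv2.inRange(h,(18,120,90),(35,255,255));k=[q for q in cv2.findContours(y,0,1)[0] if cv2.contourArea(q)>60]
for q in k:
    x,yy,w,hh=cv2.boundingRect(q);print("yellow",(x,yy,w,hh),[wz(c,x+w/2,b,111).round(1) for b in(yy,yy+hh)])
p,d=grab_frame("top");h=cv2.cvtColor(p,cv2.COLOR_BGR2HSV)
red=(cv2.inRange(h,(0,90,80),(8,255,255))|cv2.inRange(h,(172,90,80),(180,255,255)))[140:180,296:320];v,u=np.nonzero(red);print([(int(b)+296,int(a)+140) for a,b in zip(v,u)])
E
```

```text
26.1 F [0.02 0.18 0.44] w 42.391461920020596 pad [427.81 -39.13 166.69] rot [-0.    2.94  0.  ] [-0.31 -0.01  2.02  0.08  0.93 -1.92]
red (302, 332, 18, 5) [607.5  -2.1  61. ]
red (269, 199, 21, 49) [464.9 -37.8  61. ]
yellow (138, 336, 324, 27) [array([553.4, -19.4, 111. ]), array([594.8, -17.6, 111. ])]
yellow (274, 324, 11, 17) [array([537.2, -37.9, 111. ]), array([560.2, -37.8, 111. ])]
yellow (177, 275, 18, 60) [array([ 484.7, -111.8,  111. ]), array([ 556.6, -124.2,  111. ])]
yellow (361, 274, 19, 61) [array([483.8,  33.8, 111. ]), array([556.8,  46.5, 111. ])]
[(310, 155), (305, 156), (306, 156), (307, 156), (308, 156), (309, 156), (310, 156), (311, 156)]Traceback (most recent call last):
  File "pl.py", line 5, in <module>
    P=P[np.abs(P[:,2]-np.median(P[:,2]))<6]
               ~^^^^^
IndexError: too many indices for array: array is 1-dimensional, but 2 were indexed
```

Run:
```python
from h import *
for n in("scene","top"):
    p,d=grab_frame(n);C=cloud(n,d);h=cv2.cvtColor(p,cv2.COLOR_BGR2HSV);m=cv2.inRange(h,(100,120,50),(130,255,255))>0
    P=C[m&(d>0)&(np.abs(C[...,0]-645)<50)&(np.abs(C[...,1]+38)<40)&(C[...,2]>85)]
    if len(P)>20:
        A=np.c_[P[:,:2]-P[:,:2].mean(0),np.ones(len(P))];print(n,len(P),np.linalg.lstsq(A,P[:,2],rcond=None)[0].round(3),P.min(0),P.max(0))
```

```text
scene 397 [  0.    0.  102.4] [604.68 -73.45  94.56] [682.55  -6.42 110.94]
top 327 [ -0.07   0.23 107.03] [603.95 -66.63  87.11] [683.68  -9.8  204.94]
```

The scene view fits the plate as level, spanning x 605–683 under the lip. The pointer stands on the line and the tool is clear.

```bash
python3 -c "
from cell import *
print(finish_job())"
```

```text
the job is handed in; nothing more can be done
None
```

The blue plate is seated flat under the yellow lip, the slide is cranked to the red line (about 40 mm, handle at the bottom), the gripper is clear of everything, and the job is handed in at about 26 s of the 70 s allowed; the hand-in call returned no verdict.

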